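# Sort the torch cells and lift out the leaker with tongs

### The job

Put the two good cells that stand loose on the table into the two empty bores of the wooden battery caddy, one in each, fully down. Then take the spring tongs and with them alone, never with the fingers, grip the leaked cell in the steel dish and lift it straight up, keeping it upright, until its foot is about 15 cm above the table over the dish. Finish while still holding it there in the squeezed tongs, and leave everything else as it stands.

Things in the scene. Friction and masses are not known exactly. Their poses are not given: they have to be found in the camera images.
- caddy: Battery caddy, fixed: light wooden block 44 x 154 mm, 26 mm high, on a thin plywood foot 56 x 172 mm (5 mm thick). Origin: centre of its underside; y runs along the row of four bores, z up. Bores are 29 mm wide and 18 mm deep, 36 mm apart, in the order 0 to 3 from +y to -y.
- caddy_bore0 (a point): Centre of the mouth of bore 0 (end of the row at +y), level with the top of the block. It already holds a cell.
- caddy_bore1 (a point): Centre of the mouth of bore 1, empty.
- caddy_bore2 (a point): Centre of the mouth of bore 2. It already holds a cell.
- caddy_bore3 (a point): Centre of the mouth of bore 3 (end of the row at -y), empty.
- cell_a: Good cell: grey cylinder with steel ends, 26 mm in diameter, 50 mm high including a small button on top, about 65 g; stands upright on the table. Origin: centre of its underside, z up along the cell.
- cell_b: The other good cell, the same in all respects, standing elsewhere on the table.
- stored_1: A cell of the same kind, already in bore 0; it stays there. Origin: centre of its underside.
- stored_2: A cell of the same kind, already in bore 2; it stays there. Origin: centre of its underside.
- leaked_cell: Leaked cell: same size and weight as the others, with white crust round its upper end and down one side; stands alone in the steel dish. Origin: centre of its underside, z up. Not to be touched by the robot itself, only by the tongs.
- dish: Shallow round steel lid, 94 mm across, 9 mm high, floor 3 mm thick, fixed. Origin: centre of its underside.
- tongs: Steel spring tongs, 240 mm long with the hanging ring, 100 g, lying on their side: the two arms, 18 to 26 mm high, open and close level with the table. Origin: under the pivot, at the table; x along the centre line from pivot to jaws, y across the arms, z up. Jaws 22 mm high (z 2 to 24 mm), with a V hollow inside, 13 mm long each way from the jaw centre, about 52 mm apart at rest.
- tongs_grip (a point): Middle of the grip on the tongs' centre line, 97 mm ahead of the pivot and 13 mm above the tongs' underside; the tongs balance here. The grip is a black ribbed sleeve on the outside of each arm, 60 mm long (x from 68 to 128 mm) and 26 mm high. Over the sleeves the tongs measure about 59 mm at rest and 40 mm when the jaws touch a cell.
- tongs_jaw (a point): Centre between the jaws, 199 mm ahead of the pivot and 13 mm above the tongs' underside: a cell standing here is gripped.
- tongs_left (a joint): Squeeze of the tongs, rad an arm (both arms move alike): 0 at rest (open), about 0.095 when the jaws touch a 26 mm cell, 0.125 fully shut. A spring opens the arms: about 5 N on each sleeve at rest, 9 N at 0.095.
- torch: Black torch lying on the table, 38 x 134 mm; a bystander (the torch behind the organiser case is part of the room). Origin: centre of its underside.
- tape_measure: Yellow tape measure, 65 x 89 x 34 mm; a bystander. Origin: centre of its underside.
- black_tape: Roll of black tape, 74 mm across, 20 mm high; a bystander. Origin: centre of its underside.
Mind the look-alikes: they are no part of the job. Leave any pink or yellow look-alike of the cell_a alone.

How it is judged:
By the outcome, as a careful person would: the job done as asked, in the order asked, and still so for the second after the job is handed in, while the arm keeps its last pose, push and grip.
It also fails if it takes over 72 s, if anything falls off the work surface, if the arm or the gripper's body presses on something with over 40 N, if the wrist force passes 120 N, or if a joint passes its speed limit or range.

### The arm

A 6-joint arm with a two-finger parallel gripper is mounted at the origin on a cart in front of the work surface, level with it; the furniture and walls round the work are solid. World frame = base frame: x ahead of the robot, y to its left, z up, the work surface at z = 0. Lengths are in m, angles in rad, forces in N, time in s.
With the tool pointing down it reaches from about 0.35 to 0.8 m from the base axis. Payload 7.3 kg.
Tool frame: the origin (TCP) lies on the mounting face of the last link; the fingertips stand 173 mm ahead of it and the grasp point (between the pads) lies 155 mm ahead of it; z points along the fingers, y is the line along which they close (so a half turn about z gives the same grasp; the last joint's range is limited). The gripper opens to 85 mm and grips with 20 to 120 N. Pads are 22 mm wide; open, the fingers measure 114 mm over their backs; the gripper's body (76 mm by 85 mm) begins 54 mm behind the grasp point. The pads swing forward as they close: fully open they stand 13 mm farther back than shut.
Start: joints at [1.168, 0.342, 1.524, -0, 1.275, -0.146], TCP at [0.133, 0.508, 0.405] pointing down, gripper open.
Joint ranges: [-2.53, 2.53], [-0.77, 2.02], [0.04, 2.7], [-1, 4.14], [0.28, 2.66], [-3.11, 3.11]. Speed limits (rad/s): [2.57, 2.57, 3.14, 3.14, 3.14, 3.14].

### API

Orientations are given as a rotation vector (axis times angle).
In Python, from workcell import telemetry, read_camera, camera_info, close_job, find_in, place_of gives the robot as it stands. The module is installed in compiled form; this text tells all that it offers.
- The arm moves only by the tool drive_tool, never from a script. Its argument "steps" is a list of rows, each a list of 3 entries, a list of its own where there are three numbers: the shift along the tool's x, y, z normalised to -1 to 1, where 1 is 0.6 m, then the turn, a rotation vector about the tool's x, y, z normalised to -1 to 1, where 1 is pi/4 rad, then the closure, from -1 (fully open) to 1 (shut), so that 0 is half open. A call has 1 to 8 rows; each row is the pose to reach, as a shift and turn from the pose commanded when the call began, along the tool's axes at that moment; what a row does not reach only later rows make up. A row lasts 1/10 s, in which the tool goes at most 50 mm and 8.59 degrees, less where a joint would pass 70% of its speed; a pose out of reach is approached as far as the arm can. A call with a number of a shift or a turn outside -1 to 1 is refused whole. A call with a gripper value outside its range is refused whole. The fingers move at their own pace and stop on an object; "newtons" is the grip in N (left out, the last holds). Time passes only in rows, so rows that repeat a pose let the fingers close. It gives the time, the measured TCP pose, the force, the opening and the grip force at its end, in the units of the state.
- telemetry.get_obs(): the state, without advancing time (a new reading comes with each control period).
- read_camera(name): name is "scene" or "top" or "wrist"; returns (picture, depth): 400x640x3 uint8, red, green, blue; 400x640 float32, m along the optical axis (not along the pixel's ray), 0 where there is no reading.
- camera_info(name): a dict with "intrinsics" (3x3 intrinsics, pixels), "R" (3x3) and "t" (3): a world point X has camera coordinates R X + t. Camera axes: x right, y down, z forward; pixel columns grow to the right and rows downward; lengths in m; the calibration is good to about 2 mm. A picture is of the moment at which its call begins: read the wrist's pose just before it. camera_info takes no time and is no camera call; for the wrist camera it gives the pose at the moment of the call.
- close_job(): hands the job in; it is judged then, once.
Trained networks look in the newest picture that a camera, given by its name, has taken for a name from the list of things; names that differ only in an ending like _2 or _b are one class to them, and where a whole thing is asked for, a point or a joint stands for the part that bears it (a point fixed in the world has none). Each returns a list of dicts, best first, with "score" (0 to 1); they miss things now and then, are a little off and sometimes report something else, mostly with a low value. They report only what shows in the picture. A call takes as long as a camera call. They do not tell look-alikes from the thing itself.
- find_in(name, camera): "xy" ([column, row] in pixels, amid what is visible of it).
- place_of(name, camera): "xy" ([column, row] in pixels: a listed point, or the origin of a listed thing).
The state is a dict: "time": time; "joint_positions": joint angles; "qd": joint speeds; "effort": joint torques, N m; "tool_pos": TCP position; "eef_rot": TCP orientation; "force": force on the tool from outside, world axes, zero at the start; "wrist_torque": the same for the moment, N m; "width": finger opening in m; "gripper_force": force on a finger pad.
Only numpy, scipy, OpenCV 4.12 (cv2) and the standard library are available. Lean on these libraries where they do the work, as an engineer would, in place of code of your own. Each camera call takes 0.05 s, during which the arm holds its last target. There are 200 camera calls.

## Working session

There is one attempt and no reset: what is moved stays moved. The work goes in short steps, Python scripts to look and compute and a tool call to move; the robot and the scene stay as the last step left them, time stands still between calls to the robot, and variables do not carry over. Pictures are saved under pics/ and viewed, at most 10 in all, crops included, and the job is handed in when it is done.

Besides the shell and the picture viewer there is one more tool, called after ">>>" as name(argument=value, ...), one argument or row to a line, values as JSON. drive_tool: Moves the arm, as the interface text tells. Its arguments: {"type":"object","properties":{"steps":{"type":"array","items":{"type":"array"}},"newtons":{"type":"number"}},"required":["steps"]}

```bash
mkdir -p pics
cat > h.py <<'E'
import numpy as np, cv2
from workcell import telemetry, read_camera, camera_info, close_job, find_in, place_of
from scipy.spatial.transform import Rotation as Ro
def ray(cam,uv,z):
    i=camera_info(cam);K=np.array(i['intrinsics']);R=np.array(i['R']);t=np.array(i['t'])
    c=-R.T@t; d=R.T@np.linalg.inv(K)@np.array([uv[0],uv[1],1.])
    return c+d*(z-c[2])/d[2]
def proj(cam,X):
    i=camera_info(cam);p=np.array(i['intrinsics'])@(np.array(i['R'])@np.array(X)+np.array(i['t']));return p[:2]/p[2]
def deproj(cam,depth):
    i=camera_info(cam);K=np.array(i['intrinsics']);R=np.array(i['R']);t=np.array(i['t'])
    v,u=np.mgrid[:depth.shape[0],:depth.shape[1]]
    P=np.stack([(u-K[0,2])/K[0,0]*depth,(v-K[1,2])/K[1,1]*depth,depth],-1)
    return (P-t)@R
def save(n,im,s=1):
    cv2.imwrite('pics/'+n,cv2.resize(im[:,:,::-1],None,fx=s,fy=s,interpolation=cv2.INTER_CUBIC))
E
python3 - <<'E'
from h import *
o=telemetry.get_obs();print(o['time'],o['tool_pos'],o['eef_rot'],o['width'])
for c in ['top','scene']:
    im,d=read_camera(c);save(c+'0.png',im,1.25)
    print(c,ray(c,(0,0),0),ray(c,(640,400),0))
    for n,z in [('cell_a',0),('leaked_cell',.003),('caddy',0),('caddy_bore1',.031),('caddy_bore3',.031),('dish',0),('tongs',0),('tongs_grip',.013),('tongs_jaw',.013)]:
        for r in place_of(n,c)[:6]:
            if r['score']>.2: print(n,np.round(r['xy'],1),round(r['score'],2),np.round(ray(c,r['xy'],z),3))
E
```

```text
0.0 [0.13327349 0.50765782 0.40403437] [-4.02237510e-01 -3.11533455e+00  2.27270960e-03] 0.08548794766310769
top [1.31757064 1.34087817 0.        ] [-0.06116973 -0.98303108  0.        ]
cell_a [299.5 228.9] 0.43 [0.453 0.127 0.   ]
cell_a [312.2 206.2] 0.41 [0.534 0.087 0.   ]
cell_a [330.6 231.7] 0.4 [0.446 0.019 0.   ]
cell_a [288.9 249.4] 0.39 [0.38  0.161 0.   ]
leaked_cell [340.7 205.2] 0.61 [ 0.541 -0.013  0.003]
caddy [266.1 198.4] 0.81 [0.557 0.25  0.   ]
caddy_bore1 [283.2 198.6] 0.69 [0.551 0.187 0.031]
caddy_bore1 [256.9 196. ] 0.64 [0.557 0.278 0.031]
caddy_bore1 [250.4 195.1] 0.61 [0.56  0.3   0.031]
caddy_bore1 [268.6 196.6] 0.56 [0.557 0.237 0.031]
caddy_bore3 [283.2 198.6] 0.69 [0.551 0.187 0.031]
caddy_bore3 [256.9 196. ] 0.64 [0.557 0.278 0.031]
caddy_bore3 [250.4 195.1] 0.61 [0.56  0.3   0.031]
caddy_bore3 [268.6 196.6] 0.56 [0.557 0.237 0.031]
dish [340.7 205.1] 0.74 [ 0.542 -0.013  0.   ]
tongs [425.3 245.4] 0.69 [ 0.41  -0.307  0.   ]
tongs_grip [410.  221.3] 0.66 [ 0.49  -0.253  0.013]
tongs_grip [339.1 206.7] 0.5 [ 0.533 -0.007  0.013]
tongs_grip [257.5 196.4]
[... 343 characters left out ...]
aked_cell [337.3 202.8] 0.64 [ 0.546 -0.004  0.003]
caddy [255.7 222.3] 0.56 [0.576 0.258 0.   ]
caddy_bore1 [262.6 213.2] 0.97 [0.565 0.238 0.031]
caddy_bore1 [242.  217.3] 0.8 [0.575 0.298 0.031]
caddy_bore1 [255.3 221.5] 0.75 [0.533 0.273 0.031]
caddy_bore1 [275.2 213.9] 0.56 [0.542 0.208 0.031]
caddy_bore3 [262.6 213.2] 0.97 [0.565 0.238 0.031]
caddy_bore3 [242.  217.3] 0.8 [0.575 0.298 0.031]
caddy_bore3 [255.3 221.5] 0.75 [0.533 0.273 0.031]
caddy_bore3 [275.2 213.9] 0.56 [0.542 0.208 0.031]
dish [344.8 201.9] 0.69 [ 0.543 -0.03   0.   ]
tongs [440.1 195.8] 0.9 [ 0.418 -0.31   0.   ]
tongs_grip [412.5 187.2] 0.6 [ 0.491 -0.256  0.013]
tongs_jaw [381.2 177.1] 0.81 [ 0.604 -0.214  0.013]
```

View pics/top0.png

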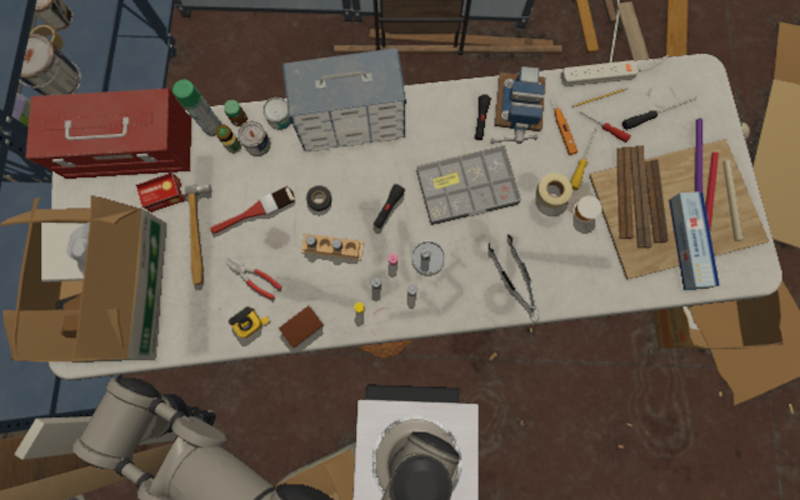

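View pics/scene0.png

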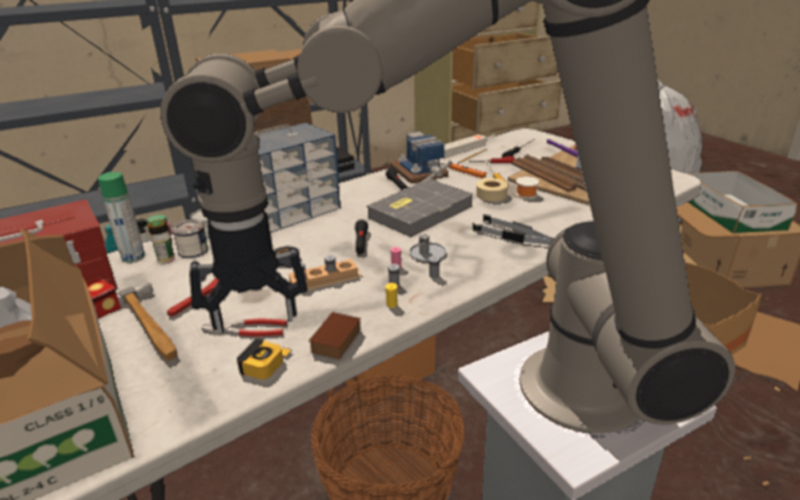

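Top view (1.25×): the grey loose cells are at (376,285) and (412,292), with pink at (393,262) and yellow at (360,312). The caddy is at (333,247), with stored cells in the 1st and 3rd bores from the left. The dish with the leaked cell is at (427,258), and the tongs run from about (533,315) to the jaws at (500,240). The scene view agrees. Next I go above the cells for a close look.

>>> drive_tool(
  steps=[
    [[-0.73,-0.51,0],[0,0,0],-1],
    [[-0.73,-0.51,0],[0,0,0],-1],
    [[-0.73,-0.51,0],[0,0,0],-1],
    [[-0.73,-0.51,0],[0,0,0],-1],
    [[-0.73,-0.51,0],[0,0,0],-1],
    [[-0.73,-0.51,0],[0,0,0],-1],
    [[-0.73,-0.51,0],[0,0,0],-1],
    [[-0.73,-0.51,0],[0,0,0],-1],
  ],
)

```text
time: 1.8
tool_pos: [0.3932, 0.2011, 0.405]
eef_rot: [0.402, 3.115, 0.001]
force: [1.6, 0.4, 0.3]
width: 0.0856
gripper_force: 0.0
```

```bash
cat >> h.py <<'E'
def plan(tcp,adeg):
    "tool-frame shift and turn (normalised) to a tool-down pose whose y axis points at adeg"
    o=telemetry.get_obs();R=Ro.from_rotvec(o['eef_rot']);a=np.radians(adeg)
    T=Ro.from_matrix(np.array([[-np.sin(a),np.cos(a),0],[np.cos(a),np.sin(a),0],[0,0,-1]]))
    T=Ro.from_matrix(np.array([[np.sin(a),np.cos(a),0],[-np.cos(a),np.sin(a),0],[0,0,-1.]]))if np.linalg.det(T.as_matrix())<0 else T
    M=np.stack([np.cross([np.cos(a),np.sin(a),0],[0,0,-1]),[np.cos(a),np.sin(a),0],[0,0,-1]],1)
    T=Ro.from_matrix(M)
    return np.round(R.inv().apply(np.array(tcp)-o['tool_pos'])/.6,4),np.round((R.inv()*T).as_rotvec()/(np.pi/4),3)
E
python3 - <<'E'
import re
s=open('h.py').read().split('\n')
s=[l for l in s if not l.startswith('    T=Ro.from_matrix(np.array')]
open('h.py','w').write('\n'.join(s))
E
python3 - <<'E'
from h import *
o=telemetry.get_obs();print(o['time'],o['tool_pos'],o['joint_positions'])
c='wrist'
im,d=read_camera(c);save('w1.png',im,1.25)
for n,z in [('cell_a',0),('leaked_cell',.003),('caddy',0),('caddy_bore1',.031)]:
    for r in place_of(n,c)[:6]:
        if r['score']>.2: print(n,np.round(r['xy'],1),round(r['score'],2),np.round(ray(c,r['xy'],z),4))
E
```

```text
1.8 [0.39320082 0.20112102 0.40502759] [ 2.98881315e-01  1.88415483e-01  1.73581573e+00  1.98791542e-04
  1.21640070e+00 -1.01514838e+00]
cell_a [275.  235.8] 0.88 [0.4657 0.117  0.    ]
cell_a [200.5 237.6] 0.84 [0.4426 0.0218 0.    ]
cell_a [259.1 280.2] 0.83 [0.5224 0.0765 0.    ]
cell_a [348.6 290.9] 0.63 [0.5705 0.1906 0.    ]
cell_a [298.2 172. ] 0.61 [0.3922 0.1701 0.    ]
cell_a [380.  284.9] 0.35 [0.5726 0.2345 0.    ]
caddy [385.  280.4] 0.58 [ 0.5635  0.2468 -0.    ]
caddy_bore1 [352.1 292.4] 0.85 [0.5492 0.2019 0.031 ]
caddy_bore1 [404.3 289.4] 0.76 [0.5619 0.2667 0.031 ]
caddy_bore1 [378.4 287.5] 0.76 [0.5508 0.2356 0.031 ]
caddy_bore1 [202.9 240.1] 0.22 [0.4337 0.0445 0.031 ]
```

View pics/w1.png

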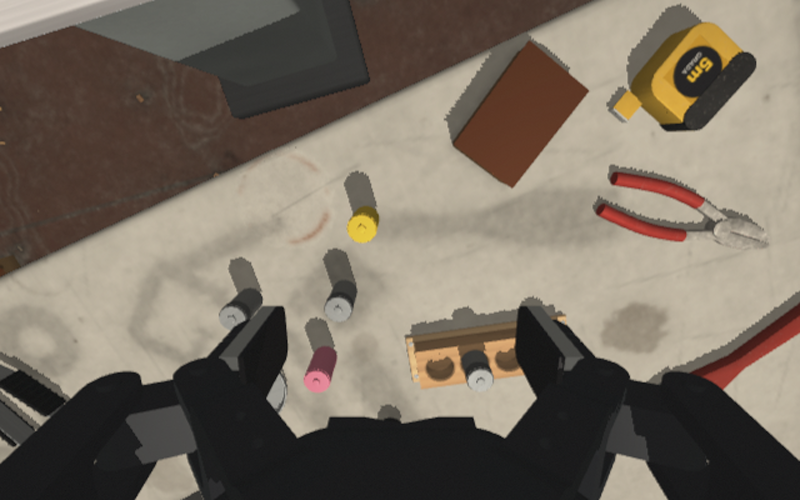

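Wrist view: grey cell tops at (338,307) and (235,317), pink at (318,380), caddy at (470,360) partly behind a finger. I'll measure the cell tops and caddy face by depth.

```bash
cat >> h.py <<'E'

def tops(cam='wrist',lo=.040,hi=.054,box=(.3,.75,-.2,.4),d=None):
    if d is None: im,d=read_camera(cam)
    P=deproj(cam,d);m=(d>0)&(P[...,2]>lo)&(P[...,2]<hi)&(P[...,0]>box[0])&(P[...,0]<box[1])&(P[...,1]>box[2])&(P[...,1]<box[3])
    n,L=cv2.connectedComponents(m.astype(np.uint8));out=[]
    for k in range(1,n):
        q=P[L==k]
        if len(q)>25:
            (c,r)=cv2.minEnclosingCircle(q[:,:2].astype(np.float32)*1000)
            out.append((len(q),np.round(np.array(c)/1000,4),round(r,1),round(float(np.median(q[:,2])),4)))
    return out
E
python3 - <<'E'
from h import *
im,d=read_camera('wrist')
for lo,hi in((.043,.054),(.056,.07)):
    for r in tops(lo=lo,hi=hi,d=d):print(lo,r)
P=deproj('wrist',d);m=(d>0)&(abs(P[...,2]-.031)<.003)&(P[...,0]>.5)&(P[...,1]>.15)&(P[...,1]<.35)
q=P[m][:,:2].astype(np.float32)*1000
print(len(q),cv2.minAreaRect(q))
E
```

```text
0.043 (450, array([0.3905, 0.1659]), 13.3, 0.0481)
0.043 (393, array([0.4587, 0.1236]), 13.4, 0.0482)
0.043 (322, array([0.4414, 0.0259]), 13.2, 0.0481)
0.043 (116, array([0.5583, 0.2352]), 13.0, 0.0494)
0.043 (350, array([0.526 , 0.0808]), 13.3, 0.048)
0.056 (172, array([0.5597, 0.2351]), 12.4, 0.0566)
58 ((543.447021484375, 234.22879028320312), (76.17585754394531, 41.57135009765625), 61.77399826049805)
```

Run:
```python
from h import *
print(plan((.4587,.1236,.30),60))
print(plan((.4587,.1236,.194),60))
```

```text
(array([-0.1418, -0.1005,  0.1743]), array([ 0.   , -0.001,  0.34 ]))
(array([-0.1418, -0.1005,  0.351 ]), array([ 0.   , -0.001,  0.34 ]))
```

>>> drive_tool(
  steps=[
    [[-0.1418,-0.1005,0.15],[0,0,0.34],-1],
    [[-0.1418,-0.1005,0.15],[0,0,0.34],-1],
    [[-0.1418,-0.1005,0.15],[0,0,0.34],-1],
    [[-0.1418,-0.1005,0.15],[0,0,0.34],-1],
    [[-0.1418,-0.1005,0.22],[0,0,0.34],-1],
    [[-0.1418,-0.1005,0.29],[0,0,0.34],-1],
    [[-0.1418,-0.1005,0.351],[0,0,0.34],-1],
    [[-0.1418,-0.1005,0.351],[0,0,0.34],-1],
  ],
)

```text
time: 2.9
tool_pos: [0.4571, 0.1246, 0.1912]
eef_rot: [-0.807, -3.028, 0.004]
force: [-0.5, 0.0, 1.1]
width: 0.0854
gripper_force: 0.0
```

>>> drive_tool(
  steps=[
    [[0,0,0],[0,0,0],1],
    [[0,0,0],[0,0,0],1],
    [[0,0,0],[0,0,0],1],
    [[0,0,0],[0,0,0],1],
    [[0,0,0],[0,0,0],1],
    [[0,0,0],[0,0,0],1],
    [[0,0,0],[0,0,0],1],
    [[0,0,0],[0,0,0],1],
  ],
  newtons=30,
)

```text
time: 3.7
tool_pos: [0.4597, 0.1231, 0.1955]
eef_rot: [0.813, 3.032, 0.002]
force: [-0.8, 0.8, 8.8]
width: 0.0247
gripper_force: 29.0
```

Run:
```python
from h import *
print(plan((.46,.123,.36),60));print(plan((.555,.15,.36),0))
```

```text
(array([-0.001 ,  0.0006, -0.2741]), array([ 0.002,  0.003, -0.001]))
(array([-0.1156,  0.1188, -0.2737]), array([3.000e-03, 1.000e-03, 1.333e+00]))
```

>>> drive_tool(
  steps=[
    [[0,0,-0.08],[0,0,0],1],
    [[0,0,-0.16],[0,0,0],1],
    [[-0.03,0.03,-0.274],[0,0,0.19],1],
    [[-0.06,0.06,-0.274],[0,0,0.38],1],
    [[-0.1,0.1,-0.274],[0,0,0.57],1],
    [[-0.1156,0.1188,-0.274],[0,0,0.76],1],
    [[-0.1156,0.1188,-0.274],[0,0,0.95],1],
    [[-0.1156,0.1188,-0.274],[0,0,1],1],
  ],
)

```text
time: 4.5
tool_pos: [0.5552, 0.15, 0.3585]
eef_rot: [-1.919, -2.487, 0.0]
force: [-0.9, 1.0, -1.7]
width: 0.0251
gripper_force: 30.0
```

>>> drive_tool(
  steps=[
    [[0,0,0],[0,0,0.17],1],
    [[0,0,0],[0,0,0.333],1],
    [[0,0,0],[0,0,0.333],1],
    [[0,0,0],[0,0,0.333],1],
  ],
)

```text
time: 4.9
tool_pos: [0.5549, 0.1499, 0.3587]
eef_rot: [2.218, 2.225, 0.0]
force: [-0.2, 0.2, -1.6]
width: 0.0248
gripper_force: 30.0
```

Run:
```python
from h import *
o=telemetry.get_obs();print(o['time'],o['tool_pos'],o['joint_positions'],o['width'])
c='wrist'
im,d=read_camera(c);save('w2.png',im,1.25)
for r in tops(lo=.052,hi=.063,d=d):print(r)
for n,z in [('caddy',0),('caddy_bore1',.026)]:
    for r in place_of(n,c)[:6]:
        if r['score']>.2: print(n,np.round(r['xy'],1),round(r['score'],2),np.round(ray(c,r['xy'],z),4))
P=deproj(c,d)
for lo,hi in((.022,.028),(.028,.034)):
    m=(d>0)&(P[...,2]>lo)&(P[...,2]<hi)&(P[...,0]>.5)&(P[...,0]<.62)&(P[...,1]>.14)&(P[...,1]<.35)
    q=P[m];print(len(q),np.median(q[:,2]),cv2.minAreaRect(q[:,:2].astype(np.float32)*1000))
```

```text
4.9 [0.55485192 0.14993635 0.35873088] [1.30585200e-01 4.70935938e-01 1.45374337e+00 7.66581567e-05
 1.21680744e+00 1.27288660e-01] 0.024838476487309868
(333, array([0.5674, 0.3018]), 12.2, 0.0559)
(798, array([0.5601, 0.2345]), 13.1, 0.0562)
(76, array([ 0.5486, -0.0076]), 8.0, 0.0528)
caddy [329.2  76.7] 0.97 [0.5628 0.2511 0.    ]
caddy_bore1 [328.9  50.5] 0.94 [0.5617 0.2705 0.026 ]
caddy_bore1 [333.6   4.4] 0.92 [0.5655 0.3073 0.026 ]
caddy_bore1 [325.1 127.4] 0.81 [0.5587 0.2028 0.026 ]
caddy_bore1 [327.5  87.1] 0.76 [0.5607 0.2393 0.026 ]
4393 0.026032988745163712 ((561.2267456054688, 244.15756225585938), (137.66554260253906, 44.04503631591797), 84.23475646972656)
83 0.029241781223967117 ((560.8054809570312, 242.06109619140625), (127.6671371459961, 43.061405181884766), 83.8668441772461)
```

View pics/w2.png

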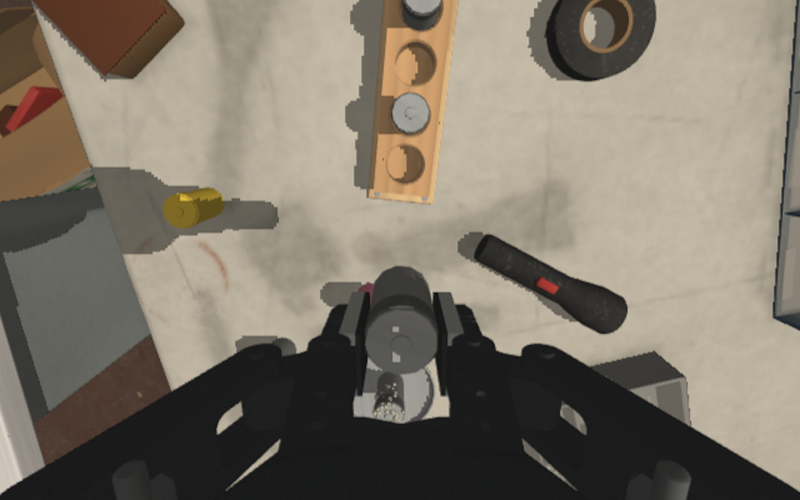

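Wrist view: bore 3 at (405,163), stored_2 at (410,113), bore 1 at (415,63), stored_1 at (420,5), and the held cell's top at (400,335). I fill bore 3 first. I'll measure where the held cell sits in the grip.

Run:
```python
from h import *
im,d=read_camera('wrist');P=deproj('wrist',d)
q=P[230:300,290:350].reshape(-1,3);q=q[(q[:,2]>.15)&(q[:,2]<.24)]
h=np.histogram(q[:,2],bins=np.arange(.15,.24,.003));print(h[0])
z=h[1][h[0].argmax()]; q=q[(abs(q[:,2]-z-.0015)<.003)];print(z,q.min(0),q.max(0),cv2.minEnclosingCircle(q[:,:2].astype(np.float32)*1000))
for c,n in(((.5566,.1986),'b3'),):
    print(plan((*c,.255),-6),plan((*c,.206),-6))
```

```text
[   0    0    0    0    0    0    1    2    9   15   19   32   73  108
  158  125  139  163  178  433 2251  138   14    0    0    0    0    0
    0]
0.21000000000000005 [0.54170267 0.13784322 0.20851571] [0.56715701 0.16373405 0.21444841] ((554.3619995117188, 149.30775451660156), 16.76523780822754)
(array([0.081 , 0.0029, 0.1726]), array([ 0.   , -0.   ,  0.135])) (array([0.081 , 0.0029, 0.2543]), array([ 0.   , -0.   ,  0.135]))
```

>>> drive_tool(
  steps=[
    [[0.0795,0.0029,0],[0,0,0.135],1],
    [[0.0795,0.0029,0.05],[0,0,0.135],1],
    [[0.0795,0.0029,0.11],[0,0,0.135],1],
    [[0.0795,0.0029,0.17],[0,0,0.135],1],
    [[0.0795,0.0029,0.2],[0,0,0.135],1],
    [[0.0795,0.0029,0.215],[0,0,0.135],1],
    [[0.0795,0.0029,0.23],[0,0,0.135],1],
    [[0.0795,0.0029,0.235],[0,0,0.135],1],
  ],
)

```text
time: 5.9
tool_pos: [0.5569, 0.1977, 0.2174]
eef_rot: [2.336, 2.101, 0.001]
force: [-0.2, -0.0, -0.6]
width: 0.0252
gripper_force: 30.0
```

>>> drive_tool(
  steps=[
    [[0,0,0.008],[0,0,0],1],
    [[0,0,0.014],[0,0,0],1],
    [[0,0,0.019],[0,0,0],1],
    [[0,0,0.022],[0,0,0],1],
    [[0,0,0.022],[0,0,0],1],
  ],
)

```text
time: 6.4
tool_pos: [0.5567, 0.1977, 0.2042]
eef_rot: [-2.336, -2.101, 0.0]
force: [-0.3, -0.2, -0.9]
width: 0.0249
gripper_force: 30.0
```

>>> drive_tool(
  steps=[
    [[0,0,0.002],[0,0,0],1],
    [[0,0,0.002],[0,0,0],1],
  ],
)

```text
time: 6.6
tool_pos: [0.5568, 0.1978, 0.2036]
eef_rot: [2.336, 2.1, 0.001]
force: [-1.0, -1.3, 3.1]
width: 0.0249
gripper_force: 30.4
```

>>> drive_tool(
  steps=[
    [[0,0,0],[0,0,0],-1],
    [[0,0,0],[0,0,0],-1],
    [[0,0,0],[0,0,0],-1],
    [[0,0,0],[0,0,0],-1],
    [[0,0,-0.06],[0,0,0],-1],
    [[0,0,-0.14],[0,0,0],-1],
    [[0,0,-0.2],[0,0,0],-1],
    [[0,0,-0.2],[0,0,0],-1],
  ],
)

```text
time: 7.4
tool_pos: [0.5579, 0.1981, 0.329]
eef_rot: [2.332, 2.097, 0.015]
force: [1.4, 0.4, -0.3]
width: 0.0856
gripper_force: 0.0
```

Run:
```python
from h import *
o=telemetry.get_obs();print(o['time'],o['tool_pos'],o['joint_positions'],o['width'])
im,d=read_camera('wrist')
for r in tops(lo=.052,hi=.063,d=d):print(r)
for r in tops(lo=.043,hi=.054,d=d):print(r)
print(plan((.4414,.0259,.32),60))
```

```text
7.4 [0.55786858 0.19806519 0.32896478] [2.11718081e-01 5.26646170e-01 1.44656431e+00 9.50196777e-05
 1.15743836e+00 3.17568674e-01] 0.08564996206798293
(919, array([0.5656, 0.3054]), 12.7, 0.0533)
(736, array([0.558 , 0.2338]), 12.8, 0.0533)
(672, array([0.5544, 0.1978]), 13.0, 0.0534)
(947, array([0.5652, 0.3057]), 13.3, 0.0529)
(730, array([0.5579, 0.234 ]), 13.2, 0.053)
(677, array([0.5542, 0.1976]), 13.3, 0.0529)
(665, array([0.3891, 0.165 ]), 13.4, 0.0461)
(512, array([0.5243, 0.0799]), 13.1, 0.0455)
(array([-0.3054, -0.1616,  0.0084]), array([ 0.008,  0.002, -1.468]))
```

>>> drive_tool(
  steps=[
    [[-0.3054,-0.1616,0],[0,0,-0.8],-1],
    [[-0.3054,-0.1616,0],[0,0,-0.8],-1],
    [[-0.3054,-0.1616,0],[0,0,-0.8],-1],
    [[-0.3054,-0.1616,0],[0,0,-0.8],-1],
    [[-0.3054,-0.1616,0],[0,0,-0.8],-1],
    [[-0.3054,-0.1616,0],[0,0,-0.8],-1],
    [[-0.3054,-0.1616,0],[0,0,-0.8],-1],
  ],
)

```text
time: 8.15
tool_pos: [0.441, 0.0259, 0.3225]
eef_rot: [-1.575, -2.717, 0.0]
force: [0.8, -0.1, -0.0]
width: 0.0855
gripper_force: 0.0
```

Run:
```python
from h import *
im,d=read_camera('wrist');im,d=read_camera('wrist')
for r in tops(lo=.043,hi=.054,d=d):print(r)
print(telemetry.get_obs()['tool_pos'],plan((.4414,.0259,.194),30))
```

```text
(532, array([0.3917, 0.1634]), 12.9, 0.048)
(476, array([0.5591, 0.2335]), 13.0, 0.0491)
(379, array([0.5553, 0.1972]), 13.1, 0.0494)
(810, array([0.5266, 0.0799]), 13.6, 0.0482)
(771, array([0.4425, 0.0248]), 13.3, 0.0482)
(659, array([ 0.5438, -0.0086]), 13.6, 0.0515)
(1260, array([ 0.7026, -0.049 ]), 33.1, 0.0445)
[0.4414147  0.02646264 0.32262791] (array([-0.0009, -0.0004,  0.2144]), array([-0.   , -0.001, -0.002]))
```

>>> drive_tool(
  steps=[
    [[-0.001,0,0.07],[0,0,0],-1],
    [[-0.001,0,0.14],[0,0,0],-1],
    [[-0.001,0,0.18],[0,0,0],-1],
    [[-0.001,0,0.214],[0,0,0],-1],
    [[-0.001,0,0.214],[0,0,0],-1],
  ],
)

```text
time: 8.75
tool_pos: [0.4408, 0.0262, 0.1922]
eef_rot: [-1.569, -2.716, 0.003]
force: [-0.2, 0.6, 0.3]
width: 0.0851
gripper_force: 0.0
```

>>> drive_tool(
  steps=[
    [[0,0,0],[0,0,0],1],
    [[0,0,0],[0,0,0],1],
    [[0,0,0],[0,0,0],1],
    [[0,0,0],[0,0,0],1],
    [[0,0,0],[0,0,0],1],
    [[0,0,0],[0,0,0],1],
    [[0,0,0],[0,0,0],1],
    [[0,0,-0.1],[0,0,0],1],
  ],
  newtons=30,
)

```text
time: 9.55
tool_pos: [0.4397, 0.0253, 0.2402]
eef_rot: [-1.567, -2.709, 0.008]
force: [0.6, -0.3, -0.2]
width: 0.0254
gripper_force: 29.9
```

Run:
```python
from h import *
print(telemetry.get_obs()['tool_pos'],plan((.5638,.2702,.33),-6))
```

```text
[0.43965627 0.02529612 0.24024865] (array([ 0.2519,  0.3812, -0.1517]), array([-0.016, -0.006,  0.798]))
```

>>> drive_tool(
  steps=[
    [[0,0,-0.08],[0,0,0],1],
    [[0.06,0.08,-0.13],[0,0,0.15],1],
    [[0.25,0.38,-0.13],[0,0,0.8],1],
    [[0.25,0.38,-0.13],[0,0,0.8],1],
    [[0.25,0.38,-0.13],[0,0,0.8],1],
    [[0.25,0.38,-0.13],[0,0,0.8],1],
    [[0.25,0.38,-0.13],[0,0,0.8],1],
    [[0.25,0.38,-0.13],[0,0,0.8],1],
  ],
)

```text
time: 10.35
tool_pos: [0.5648, 0.2728, 0.3223]
eef_rot: [-2.332, -2.105, -0.003]
force: [-0.5, 0.6, -0.4]
width: 0.0249
gripper_force: 29.9
```

>>> drive_tool(
  steps=[
    [[0,0,0],[0,0,0],1],
    [[0,0,0],[0,0,0],1],
  ],
)

```text
time: 10.55
tool_pos: [0.5636, 0.2681, 0.3224]
eef_rot: [-2.336, -2.1, 0.002]
force: [-0.0, 0.8, -0.7]
width: 0.0251
gripper_force: 29.9
```

```bash
cat >> h.py <<'E'

def held():
    im,d=read_camera('wrist');P=deproj('wrist',d);o=telemetry.get_obs();p=o['tool_pos'];z=p[2]-.147
    q=P[230:300,290:350].reshape(-1,3);q=q[abs(q[:,2]-z)<.004]
    return p,len(q),(q.min(0)+q.max(0))/2,np.median(q[:,2])
E
python3 - <<'E'
from h import *
p,n,c,z=held();print(p,n,c,z)
print(plan((.5638,.2702,.2035),-6))
for r in tops(lo=.052,hi=.063):print(r)
E
```

```text
[0.56364895 0.26790923 0.32270311] 2720 [0.56256765 0.2674295  0.17568371] 0.17531071738771864
(array([ 0.0039, -0.    ,  0.1987]), array([-0.001,  0.001, -0.003]))
(909, array([0.5674, 0.3061]), 13.2, 0.0564)
```

>>> drive_tool(
  steps=[
    [[0.0045,0.001,0.06],[0,0,0],1],
    [[0.0045,0.001,0.11],[0,0,0],1],
    [[0.0045,0.001,0.14],[0,0,0],1],
    [[0.0045,0.001,0.155],[0,0,0],1],
    [[0.0045,0.001,0.165],[0,0,0],1],
    [[0.0045,0.001,0.172],[0,0,0],1],
    [[0.0045,0.001,0.177],[0,0,0],1],
    [[0.0045,0.001,0.177],[0,0,0],1],
  ],
)

```text
time: 11.45
tool_pos: [0.565, 0.2716, 0.2169]
eef_rot: [2.336, 2.1, 0.001]
force: [-0.8, -0.4, -0.1]
width: 0.025
gripper_force: 29.9
```

>>> drive_tool(
  steps=[
    [[0,0,0.008],[0,0,0],1],
    [[0,0,0.014],[0,0,0],1],
    [[0,0,0.019],[0,0,0],1],
    [[0,0,0.022],[0,0,0],1],
    [[0,0,0.022],[0,0,0],1],
  ],
)

```text
time: 11.95
tool_pos: [0.5649, 0.2717, 0.2036]
eef_rot: [-2.336, -2.101, -0.0]
force: [-0.3, -0.5, 2.8]
width: 0.0252
gripper_force: 30.1
```

>>> drive_tool(
  steps=[
    [[0,0,0],[0,0,0],-1],
    [[0,0,0],[0,0,0],-1],
    [[0,0,0],[0,0,0],-1],
    [[0,0,0],[0,0,0],-1],
    [[0,0,-0.06],[0,0,0],-1],
    [[0,0,-0.14],[0,0,0],-1],
    [[0,0,-0.2],[0,0,0],-1],
    [[0,0,-0.25],[0,0,0],-1],
  ],
)

```text
time: 12.75
tool_pos: [0.5649, 0.2717, 0.356]
eef_rot: [2.335, 2.1, 0.004]
force: [0.4, -0.1, -0.0]
width: 0.0858
gripper_force: 0.0
```

Run:
```python
from h import *
im,d=read_camera('wrist');im,d=read_camera('wrist')
for r in tops(lo=.052,hi=.063,d=d):print(r)
print(telemetry.get_obs()['tool_pos'],plan((.43,-.28,.37),-64))
```

```text
(617, array([0.5669, 0.3062]), 13.0, 0.0538)
(564, array([0.5643, 0.2705]), 13.0, 0.0538)
(513, array([0.5597, 0.2347]), 13.2, 0.0538)
(464, array([0.5558, 0.198 ]), 13.1, 0.0538)
[0.56554909 0.27192105 0.35868162] (array([-0.9385, -0.1272, -0.0238]), array([ 0.008, -0.01 ,  1.287]))
```

All four cells sit level at 36 mm spacing. On to the tongs.

>>> drive_tool(
  steps=[
    [[-0.9385,-0.127,-0.02],[0,0,0.9],-1],
    [[-0.9385,-0.127,-0.02],[0,0,0.9],-1],
    [[-0.9385,-0.127,-0.02],[0,0,0.9],-1],
    [[-0.9385,-0.127,-0.02],[0,0,0.9],-1],
    [[-0.9385,-0.127,-0.02],[0,0,0.9],-1],
    [[-0.9385,-0.127,-0.02],[0,0,0.9],-1],
    [[-0.9385,-0.127,-0.02],[0,0,0.9],-1],
    [[-0.9385,-0.127,-0.02],[0,0,0.9],-1],
  ],
)

```text
time: 13.65
tool_pos: [0.4686, -0.1185, 0.3611]
eef_rot: [-2.918, -1.162, 0.001]
force: [0.4, -0.7, 0.2]
width: 0.0853
gripper_force: 0.0
```

Run:
```python
from h import *
print(telemetry.get_obs()['tool_pos'],plan((.43,-.28,.37),-64))
```

```text
[ 0.4685841  -0.11845642  0.36109325] (array([-0.2318,  0.1513, -0.0149]), array([-0.001,  0.   ,  0.387]))
```

>>> drive_tool(
  steps=[
    [[-0.23,0.15,-0.015],[0,0,0.387],-1],
    [[-0.23,0.15,-0.015],[0,0,0.387],-1],
    [[-0.23,0.15,-0.015],[0,0,0.387],-1],
    [[-0.23,0.15,-0.015],[0,0,0.387],-1],
    [[-0.23,0.15,-0.015],[0,0,0.387],-1],
    [[-0.23,0.15,-0.015],[0,0,0.387],-1],
  ],
)

```text
time: 14.25
tool_pos: [0.4312, -0.2763, 0.37]
eef_rot: [-3.059, -0.706, 0.001]
force: [-0.0, 0.1, -0.7]
width: 0.0854
gripper_force: 0.0
```

Run:
```python
from h import *
c='wrist';print(telemetry.get_obs()['tool_pos'])
im,d=read_camera(c);save('w3.png',im,1.25)
for n,z in [('tongs',0),('tongs_grip',.013),('tongs_jaw',.013)]:
    for r in place_of(n,c)[:3]:
        if r['score']>.2: print(n,np.round(r['xy'],1),round(r['score'],2),np.round(ray(c,r['xy'],z),4))
P=deproj(c,d)
m=(d>0)&(P[...,2]>.013)&(P[...,2]<.035)&(P[...,1]<-.15)&(P[...,1]>-.36)&(P[...,0]>.36)&(P[...,0]<.66)
n,L,st,ce=cv2.connectedComponentsWithStats(m.astype(np.uint8))
for k in range(1,n):
    if st[k,4]>200:
        q=P[L==k];print(st[k,4],q.mean(0),cv2.minAreaRect(q[:,:2].astype(np.float32)*1000),np.percentile(q[:,2],95))
```

```text
[ 0.43121746 -0.27631439  0.36995656]
tongs [332.  205.6] 0.57 [ 0.4037 -0.3036  0.    ]
2204 [ 0.49489643 -0.2643989   0.02300958] ((485.05908203125, -265.58135986328125), (230.58091735839844, 72.93701934814453), 25.478866577148438) 0.027395620878605947
```

View pics/w3.png

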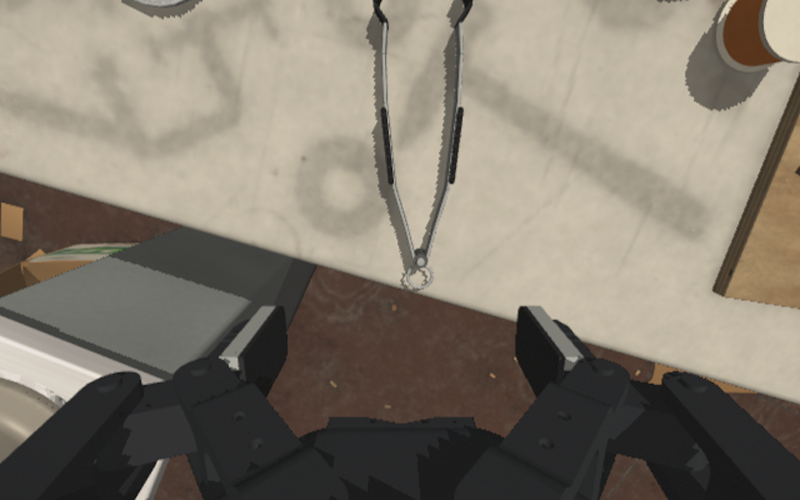

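Wrist view: left sleeve from (384,108) to (391,182), right sleeve from (460,108) to (452,182), pivot at (420,258), jaws at the top edge.

Run:
```python
from h import *
f=lambda u,v:ray('wrist',(u/1.25,v/1.25),.026)[:2]
a,b,c,d=f(384,108),f(391,182),f(460,108),f(452,182);p=f(420,257)
print(a,b,c,d,p)
F=(a+c)/2;B=(b+d)/2;G=(F+B)/2
print(G,np.linalg.norm((a+b-c-d)/2),np.linalg.norm(F-B),np.linalg.norm(G-p))
th=np.degrees(np.arctan2(*(G-p)[::-1]));print(th,np.degrees(np.arctan2(*(F-B)[::-1])))
jaw=G+.102*np.array([np.cos(np.radians(th)),np.sin(np.radians(th))]);print(jaw)
print(plan((*G,.30),th-90),plan((*G,.172),th-90))
```

```text
[ 0.5075721  -0.22406295] [ 0.45891105 -0.25351108] [ 0.5333976  -0.27674577] [ 0.48070501 -0.29794479] [ 0.41251844 -0.30340755]
[ 0.49514644 -0.26306615] 0.05408149800565968 0.05665177051907517 0.09195007312995317
26.022984506298055 26.55163205961418
[ 0.58680549 -0.21831552]
(array([0.1041, 0.0279, 0.1177]), array([-0.001, -0.   ,  0.003])) (array([0.1041, 0.028 , 0.331 ]), array([-0.001, -0.   ,  0.003]))
```

>>> drive_tool(
  steps=[
    [[0.1041,0.028,0.1],[0,0,0],-1],
    [[0.1041,0.028,0.1],[0,0,0],-1],
    [[0.1041,0.028,0.18],[0,0,0],-1],
    [[0.1041,0.028,0.24],[0,0,0],-1],
    [[0.1041,0.028,0.29],[0,0,0],-1],
    [[0.1041,0.028,0.32],[0,0,0],-1],
    [[0.1041,0.028,0.33],[0,0,0],-1],
    [[0.1041,0.028,0.33],[0,0,0],-1],
  ],
)

```text
time: 15.25
tool_pos: [0.495, -0.2639, 0.1723]
eef_rot: [-3.06, -0.708, 0.001]
force: [-0.8, -1.0, -0.4]
width: 0.0857
gripper_force: 0.0
```

>>> drive_tool(
  steps=[
    [[0,0,0],[0,0,0],-0.27],
    [[0,0,0],[0,0,0],-0.27],
    [[0,0,0],[0,0,0],-0.27],
    [[0,0,0],[0,0,0],-0.27],
    [[0,0,0],[0,0,0],-0.27],
    [[0,0,0],[0,0,0],-0.27],
    [[0,0,0],[0,0,0],-0.27],
  ],
  newtons=20,
)

```text
time: 15.95
tool_pos: [0.4954, -0.265, 0.1748]
eef_rot: [3.058, 0.706, 0.004]
force: [0.1, 0.7, 5.5]
width: 0.0544
gripper_force: 7.7
```

>>> drive_tool(
  steps=[
    [[0,0,-0.01],[0,0,0],-0.27],
    [[0,0,-0.04],[0,0,0],-0.27],
    [[0,0,-0.08],[0,0,0],-0.27],
    [[0,0,-0.13],[0,0,0],-0.27],
    [[0,0,-0.18],[0,0,0],-0.27],
    [[0,0,-0.2],[0,0,0],-0.27],
    [[0,0,-0.2],[0,0,0],-0.27],
  ],
)

```text
time: 16.65
tool_pos: [0.495, -0.2649, 0.2947]
eef_rot: [3.058, 0.706, 0.004]
force: [0.0, -0.4, -0.6]
width: 0.0544
gripper_force: 5.8
```

Run:
```python
from h import *
c='wrist';o=telemetry.get_obs();print(o['tool_pos'],o['width'],o['gripper_force'])
im,d=read_camera(c);save('w4.png',im,1.25)
for r in place_of('tongs_jaw',c)[:2]: print(r)
T=o['tool_pos'];x=np.array([np.cos(np.radians(26)),np.sin(np.radians(26)),0])
print(proj(c,T+.102*x+[0,0,-.155]))
```

```text
[ 0.4949882  -0.26485658  0.29470195] 0.05438331882798808 5.771280323679093
[321.61919497   6.5802172 ]
```

View pics/w4.png

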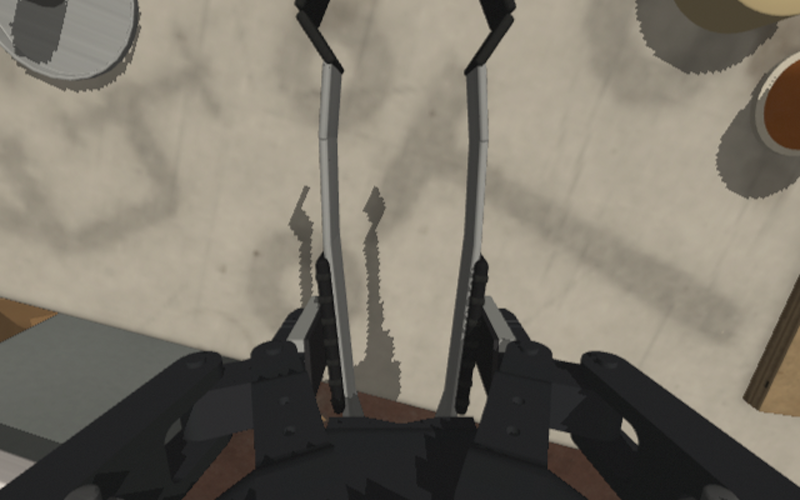

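The tongs are held level and open, with jaw apexes at (300,10) and (512,10), which matches the predicted jaw centre. Next I check the tongs' height and pitch by depth and plan the move over the dish.

```bash
cat >> h.py <<'E'

def tongs():
    o=telemetry.get_obs();im,d=read_camera('wrist');P=deproj('wrist',d);T=o['tool_pos'];R=Ro.from_rotvec(o['eef_rot'])
    Q=R.inv().apply((P-T).reshape(-1,3));Q=Q[(d.ravel()>0)&(Q[:,2]>.11)&(Q[:,2]<.2)&(abs(Q[:,1])<.045)]
    for lo,hi in((.03,.05),(.05,.07),(.07,.085),(.085,.1),(.1,.115)):
        q=Q[(Q[:,0]>lo)&(Q[:,0]<hi)]
        if len(q)<20: continue
        l,r=q[q[:,1]<0],q[q[:,1]>0]
        print(lo,len(q),'ztop',np.percentile(q[:,2],10).round(4),'inner y',np.percentile(l[:,1],[5,95]).round(4) if len(l) else '',np.percentile(r[:,1],[5,95]).round(4) if len(r) else '')
E
python3 - <<'E'
from h import *
tongs()
x=np.array([np.cos(np.radians(26)),np.sin(np.radians(26))]);g=np.array([.5438,-.0086])-.102*x
print(g,plan((*g,.2947),-64))
E
```

```text
0.03 1341 ztop 0.1515 inner y [-0.025  -0.0225] [0.0235 0.026 ]
0.05 1540 ztop 0.1511 inner y [-0.0247 -0.0221] [0.0236 0.0261]
0.07 1341 ztop 0.1504 inner y [-0.0235 -0.0203] [0.0222 0.0252]
0.085 1285 ztop 0.1495 inner y [-0.0273 -0.0193] [0.0214 0.0299]
0.1 816 ztop 0.1501 inner y [-0.0283 -0.0238] [0.026  0.0306]
[ 0.45212301 -0.05331386] (array([ 0.091, -0.347, -0.005]), array([-0.003,  0.002,  0.   ]))
```

>>> drive_tool(
  steps=[
    [[0.02,-0.07,0],[0,0,0],-0.27],
    [[0.04,-0.14,0],[0,0,0],-0.27],
    [[0.055,-0.21,0],[0,0,0],-0.27],
    [[0.073,-0.28,0],[0,0,0],-0.27],
    [[0.091,-0.349,0],[0,0,0],-0.27],
    [[0.091,-0.349,0],[0,0,0],-0.27],
    [[0.091,-0.349,0],[0,0,0],-0.27],
  ],
)

```text
time: 17.5
tool_pos: [0.4517, -0.0517, 0.2918]
eef_rot: [-3.059, -0.71, 0.003]
force: [-1.0, -0.4, -0.9]
width: 0.0543
gripper_force: 5.8
```

Run:
```python
from h import *
c='wrist';o=telemetry.get_obs();print(o['tool_pos'],o['eef_rot'],o['width'],o['gripper_force'])
im,d=read_camera(c);save('w5.png',im,1.25);print(tops(lo=.043,hi=.056,d=d));tongs()
for cc in('scene','top'):
    im,d=read_camera(cc)
    print(cc,[r for r in tops(cc,.044,.06,(.5,.6,-.06,.12),d=d)])
```

```text
[ 0.45171785 -0.05172057  0.29175641] [-3.05932174e+00 -7.10389355e-01  2.83609159e-03] 0.054264038373598555 5.772205858665984
[(1457, array([0.5268, 0.0784]), 13.3, 0.0484), (1522, array([ 0.5443, -0.0098]), 13.9, 0.052), (818, array([0.3915, 0.1626]), 13.5, 0.048)]
0.03 1341 ztop 0.1507 inner y [-0.0242 -0.0216] [0.0244 0.0269]
0.05 1537 ztop 0.1503 inner y [-0.0238 -0.0212] [0.0245 0.0271]
0.07 1345 ztop 0.1495 inner y [-0.0226 -0.0193] [0.0232 0.0262]
0.085 1294 ztop 0.1487 inner y [-0.0263 -0.0183] [0.0224 0.0309]
0.1 821 ztop 0.1493 inner y [-0.0273 -0.0229] [0.0272 0.0316]
scene [(46, array([ 0.5419, -0.0062]), 12.4, 0.0535), (48, array([0.525 , 0.0808]), 13.6, 0.0504)]
top [(45, array([0.5262, 0.0804]), 13.2, 0.0492)]
```

View pics/w5.png

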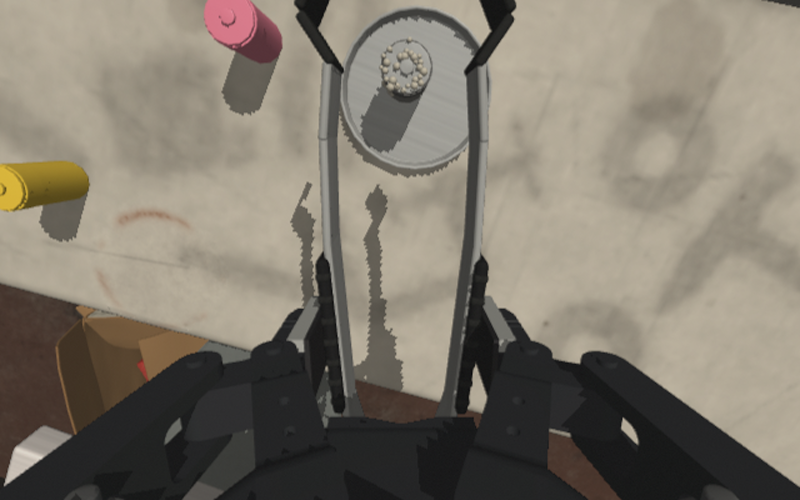

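Wrist view: the leaked cell top is at (405,67), midway between the jaws, with clear space either side. I lower straight down.

>>> drive_tool(
  steps=[
    [[0,0.002,0.03],[0,0,0],-0.27],
    [[0,0.002,0.06],[0,0,0],-0.27],
    [[0,0.002,0.085],[0,0,0],-0.27],
    [[0,0.002,0.11],[0,0,0],-0.27],
    [[0,0.002,0.135],[0,0,0],-0.27],
    [[0,0.002,0.155],[0,0,0],-0.27],
    [[0,0.002,0.168],[0,0,0],-0.27],
    [[0,0.002,0.168],[0,0,0],-0.27],
  ],
)

```text
time: 18.5
tool_pos: [0.4524, -0.0543, 0.191]
eef_rot: [-3.06, -0.705, 0.003]
force: [-0.1, -1.0, -0.7]
width: 0.0539
gripper_force: 5.8
```

Run:
```python
from h import *
c='wrist';o=telemetry.get_obs();print(o['tool_pos'],o['force'],o['width'],o['gripper_force'])
im,d=read_camera(c);save('w6.png',im,1.25);tongs()
```

```text
[ 0.4523719  -0.05425795  0.190992  ] [-0.13546712 -1.00652625 -0.67518997] 0.05392267445533282 5.771463138225954
0.03 6529 ztop 0.1521 inner y [-0.0427 -0.0025] [0.0023 0.0428]
0.05 7449 ztop 0.1517 inner y [-0.0425 -0.0023] [0.0022 0.0421]
0.07 6360 ztop 0.151 inner y [-0.0426 -0.0022] [0.0022 0.043 ]
0.085 9256 ztop 0.139 inner y [-0.0396 -0.0012] [0.0011 0.0419]
0.1 4281 ztop 0.1494 inner y [-0.0436 -0.0087] [0.01   0.0436]
```

View pics/w6.png

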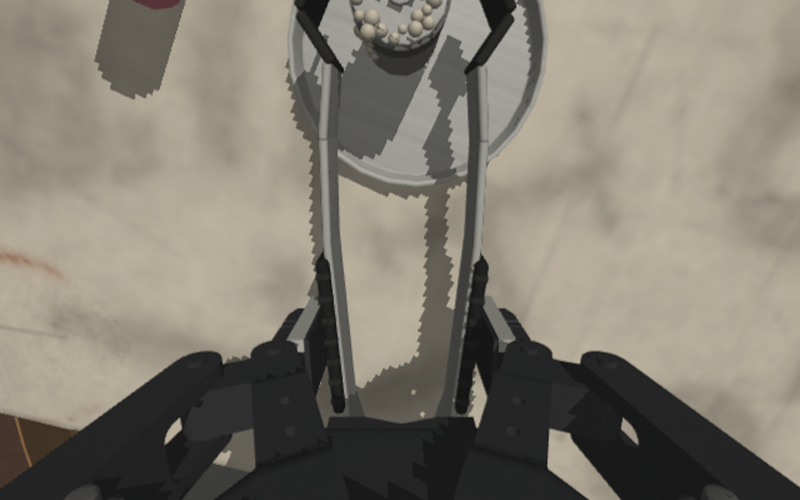

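Wrist view: the crusted cell top is at (400,10), between the jaws with apexes at (300,8) and (512,8). Nothing is touching yet. I squeeze.

>>> drive_tool(
  steps=[
    [[0,0,0],[0,0,0],-0.18],
    [[0,0,0],[0,0,0],-0.1],
    [[0,0,0],[0,0,0],-0.04],
    [[0,0,0],[0,0,0],0.02],
    [[0,0,0],[0,0,0],0.08],
    [[0,0,0],[0,0,0],0.2],
    [[0,0,0],[0,0,0],0.5],
    [[0,0,0],[0,0,0],1],
  ],
  newtons=35,
)

```text
time: 19.4
tool_pos: [0.4527, -0.0536, 0.1921]
eef_rot: [3.061, 0.707, 0.001]
force: [0.8, 0.4, 2.1]
width: 0.0396
gripper_force: 37.1
```

>>> drive_tool(
  steps=[
    [[0,0,0],[0,0,0],1],
    [[0,0,0],[0,0,0],1],
    [[0,0,0],[0,0,0],1],
    [[0,0,0],[0,0,0],1],
  ],
)

```text
time: 19.8
tool_pos: [0.4526, -0.0537, 0.192]
eef_rot: [3.061, 0.707, 0.001]
force: [0.6, -0.3, 2.7]
width: 0.0395
gripper_force: 37.1
```

Run:
```python
from h import *
c='wrist';o=telemetry.get_obs();print(o['tool_pos'],o['force'],o['width'],o['gripper_force'])
im,d=read_camera(c);save('w7.png',im,1.25);im2,_=read_camera('scene');save('s7.png',im2[120:280,220:460],3.3)
```

```text
[ 0.45264304 -0.05365151  0.19201311] [ 0.5777086  -0.29003509  2.71382807] 0.039488191660538234 37.14375078678131
```

View pics/w7.png

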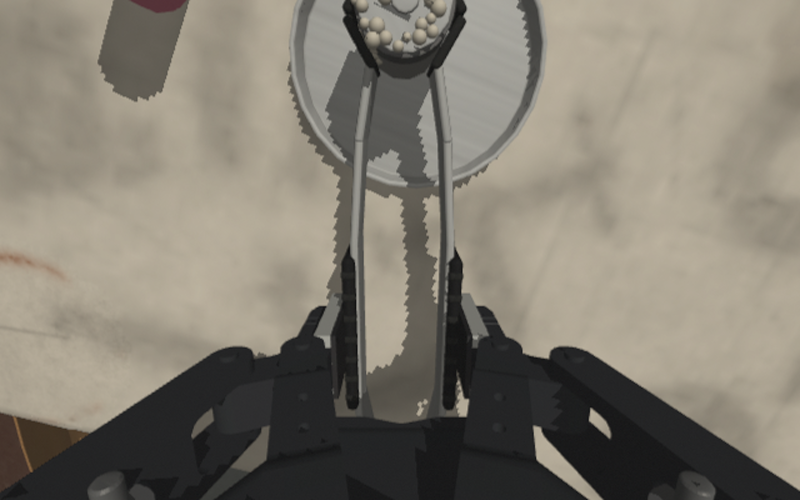

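The jaws close round the cell at (405,15), and a width of 39.5 mm matches a gripped cell. I lift straight up by 147 mm.

>>> drive_tool(
  steps=[
    [[0,0,-0.01],[0,0,0],1],
    [[0,0,-0.03],[0,0,0],1],
    [[0,0,-0.06],[0,0,0],1],
    [[0,0,-0.1],[0,0,0],1],
    [[0,0,-0.14],[0,0,0],1],
    [[0,0,-0.18],[0,0,0],1],
    [[0,0,-0.215],[0,0,0],1],
    [[0,0,-0.235],[0,0,0],1],
  ],
)

```text
time: 20.7
tool_pos: [0.4522, -0.0536, 0.3345]
eef_rot: [3.061, 0.707, 0.001]
force: [-0.7, 0.7, -2.0]
width: 0.0393
gripper_force: 36.8
```

>>> drive_tool(
  steps=[
    [[0,0,-0.01],[0,0,0],1],
    [[0,0,-0.01],[0,0,0],1],
    [[0,0,-0.01],[0,0,0],1],
    [[0,0,-0.01],[0,0,0],1],
    [[0,0,-0.01],[0,0,0],1],
  ],
)

```text
time: 21.2
tool_pos: [0.4524, -0.0536, 0.3382]
eef_rot: [-3.06, -0.707, 0.002]
force: [0.4, -1.4, -1.5]
width: 0.0394
gripper_force: 36.8
```

Run:
```python
from h import *
c='scene';o=telemetry.get_obs();print(o['tool_pos'],o['force'],o['width'],o['gripper_force'])
im,d=read_camera(c);save('s8.png',im[100:260,240:440],3.5)
for r in place_of('leaked_cell',c)[:2]: print(r,ray(c,r['xy'],.15))
print('expect foot',proj(c,(.5443,-.0098,.15)),'top',proj(c,(.5443,-.0098,.2)))
P=deproj(c,d);m=(d>0)&(np.hypot(P[...,0]-.5443,P[...,1]+.0098)<.02)&(P[...,2]>.1)&(P[...,2]<.25)
q=P[m];print(len(q),q[:,2].min(),q[:,2].max())
for l in np.arange(.14,.21,.01):
    s=q[(q[:,2]>l)&(q[:,2]<l+.01)];print(round(l,2),len(s),s.mean(0) if len(s) else '')
im,d=read_camera('wrist')
print(tops(lo=.19,hi=.21,d=d,box=(.5,.6,-.05,.05)))
```

```text
[ 0.45237651 -0.05362068  0.33822432] [ 0.36478917 -1.41563009 -1.52219609] 0.03943981998583219 36.76461160182953
{'xy': [288.3, 193.7], 'score': 0.51} [0.4316226  0.21140958 0.15      ]
{'xy': [339.9, 158.5], 'score': 0.48} [ 0.54959664 -0.0164558   0.15      ]
expect foot [338.91591717 159.60905691] top [338.86639108 143.97086409]
153 0.15069166040568438 0.20287738774926198
0.14 0 
0.15 23 [ 0.53638754 -0.00515362  0.15611293]
0.16 17 [ 0.53461464 -0.00061955  0.16560855]
0.17 19 [5.35021200e-01 5.07563608e-04 1.75153442e-01]
0.18 41 [ 0.5351243  -0.00507069  0.18510373]
0.19 43 [ 0.53862199 -0.00606878  0.19587616]
0.2 10 [ 0.53981165 -0.00923859  0.20159886]
[(3168, array([ 0.5426, -0.0108]), 13.4, 0.1973)]
```

View pics/s8.png

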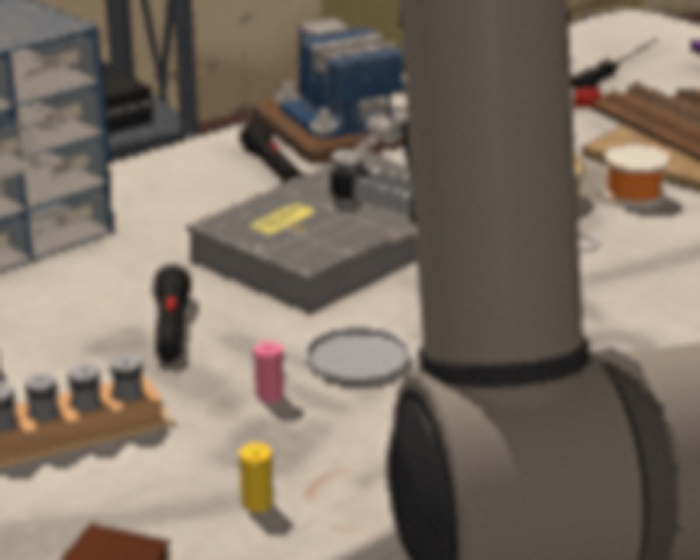

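Scene crop: the cell hangs upright in the tongs at (345,175) above the empty dish at (358,355). All four caddy cells are seated, and pink and yellow are untouched. The foot is at about 0.15 m.

```bash
python3 -c "
from h import *
print(close_job())"
```

```text
the job is handed in; nothing more can be done
None
```

Both good cells are seated in bores 1 and 3, the leaked cell is held upright in the squeezed tongs with its foot about 15 cm above the table over the dish, and the job is handed in after about 21 s of the 72 s.

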